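# Isolate the laser and sort the cleared bench into trays

### The job

The laser is going down for service: first swing the red handle of its isolator all the way to off, so that the hole in the handle lines up with the hole of the fixed hasp and my padlock will go through. Then clear the bench: stand the black post holder upright in the grey tray with the lens tube, and put the brown dropper bottle (upright) and the box of glass slides (lying flat, as it lies now) in the blue tray with the vial. Set the glass things down rather than dropping them, and leave the beaker, the padlock, the tape and what is already in the trays as they are.

Things in the scene. Friction and masses are not known exactly. Their poses are not given: they have to be found in the camera images.
- handle (a joint): angle of the isolator's handle in rad: 0 = off, against its stop, holes lined up; 1.57 = on. It starts near on. It stays where it is left; moving it takes about 5 N at the grip. From on to off it turns anticlockwise seen from above.
- isolator_pivot (a point): point on the handle's upright turning axis, 89 mm above the bench, at the height of the grip. The isolator is a light grey housing 80 x 100 x 58 mm screwed to the bench, with a yellow disc (68 mm across, top at 61 mm) under the handle. x of this frame points away from the hasp, so at off the handle points along -x, at on along +y.
- handle_grip (a point): middle of the red handle's blade, 45 mm out from the turning axis and 89 mm above the bench. The blade is 14 mm thick, 36 mm tall (64 to 100 mm above the bench) and reaches from the axis to 59 mm out. x of this frame points from here to the turning axis, y is across the blade: the handle goes to off by moving along -y, z up.
- handle_hole (a point): centre of the 9 mm upright hole in the steel tongue at the handle's end, 68 mm out from the turning axis, 66 mm above the bench; the tongue is 3 mm thick, 18 mm wide and ends 77 mm out
- hasp_hole (a point): centre of the 9 mm upright hole in the fixed steel hasp, a 3 mm plate that juts out from the housing's edge, 60 mm above the bench, just under the handle's tongue when at off
- grey_tray_in (a point): grey tray, fixed, at the left or the right end of the work (the two swap places). 130 mm deep (x) by 165 mm wide (y), 45 mm high outside, rim 3 mm wider all round; 3 mm walls and floor, 124 x 159 mm inside. The point is the centre of its inner floor; x points away from its long face with a blank card, z up. A black lens tube ring (30 mm across, 13 mm high) lies in it, near its corner at +x +y.
- blue_tray_in (a point): blue tray, fixed, at the left or the right end of the work (the two swap places). 130 mm deep (x) by 165 mm wide (y), 45 mm high outside, rim 3 mm wider all round; 3 mm walls and floor, 124 x 159 mm inside. The point is the centre of its inner floor; x points away from its long face with a blank card, z up. A small vial (22 mm across, 52 mm tall, black cap) stands in it, in its corner at +x +y.
- post_mid (a point): a black post holder with a bright steel post, standing upright: round foot 31 mm across, black barrel 25 mm across up to 52 mm height, steel post 12.6 mm across from there to 82 mm (its top); a small thumbscrew sticks out 21 mm from the axis on its -y side at 34 mm height. 0.16 kg. The point is on the axis at 41 mm height; z up along the post. Belongs in the grey tray.
- bottle_mid (a point): brown dropper bottle with a black cap and rubber bulb, standing upright, 99 mm tall: body 33 mm across (shoulder at 64 mm), cap collar 21 mm across from 64 to 76 mm height, bulb 13 mm across above. 0.05 kg. The point is on its axis at 49.5 mm height; z up. Belongs in the blue tray.
- slides_mid (a point): white cardboard box of glass slides lying flat, 34 mm (its x) by 82 mm (its y) by 33 mm tall, 0.12 kg; grip it across its 34 mm. The point is its centre. Belongs in the blue tray.
- vial: the small vial in the blue tray, 22 mm across, 52 mm tall; origin at the centre of its underside. Leave it standing.
- tube: the black lens tube ring in the grey tray, 30 mm across, 13 mm high; origin at the centre of its underside. Leave it.
- laser_supply: red box, 253 x 162 x 99 mm, in the middle of the bench; with the black box and fan on its top it stands 205 mm high. Carry things over it. Origin at the centre of its underside, x along its 253 mm, away from the robot. In this frame the big spectrometer on legs (platform 0.2 m, top 0.33 m high) fills all x > 0, y > 0.18: keep the arm in front of that.
- beaker: plastic beaker, 60 mm across, 79 mm tall, standing at the back right; origin at the centre of its underside. Leave it.
- padlock: red padlock lying on the bench, 40 x 38 x 20 mm and a steel shackle; origin at the underside of its body. Leave it.
- tape: yellow roll of tape lying flat, 61 mm across, 18 mm high; origin at the centre of its underside. Leave it.

How it is judged:
On the way:
1. the isolator is at off: the hole in the handle is over the hole of the hasp within 3 mm (horizontal distance between handle_hole and hasp_hole below 0.003 m), for 0.2 s.
At the end, for the whole second after the job is handed in: Isolator at off, handle hole over hasp hole within 3 mm; post holder upright (0.15 rad) on the floor of the grey tray; bottle upright (0.15 rad) and slide box flat (0.12 rad) on the floor of the blue tray; all three at rest (under 0.02 m/s) (horizontal distance between handle_hole and hasp_hole below 0.003 m and x of post_mid in the frame of grey_tray_in between -0.058 and 0.058 m and y of post_mid in the frame of grey_tray_in between -0.075 and 0.075 m and z of post_mid in the frame of grey_tray_in below 0.049 m and angle between each of post_mid, bottle_mid's own z axis and vertical below 0.15 rad and linear speed of each of post, bottle, slides below 0.02 m/s and x of bottle_mid in the frame of blue_tray_in between -0.058 and 0.058 m and y of bottle_mid in the frame of blue_tray_in between -0.075 and 0.075 m and z of bottle_mid in the frame of blue_tray_in below 0.058 m and x of slides_mid in the frame of blue_tray_in between -0.058 and 0.058 m and y of slides_mid in the frame of blue_tray_in between -0.075 and 0.075 m and z of slides_mid in the frame of blue_tray_in below 0.0235 m and angle between slides_mid's own z axis and vertical below 0.12 rad); the robot touches nothing.
It fails at once if one of the three things is moved (by more than 3 cm) while the isolator is not yet at off (horizontal distance between handle_hole and hasp_hole above 0.01 m and distance of any of post_mid, bottle_mid, slides_mid from where it was at the start of the episode above 0.03 m).
It fails at once if the bottle or the slide box is dropped (falls free from more than about 2 cm) ((contact force between the fingers and bottle below 0.05 N and linear speed of bottle above 0.65 m/s) or (contact force between the fingers and slides below 0.05 N and linear speed of slides above 0.65 m/s)).
It fails at once if the beaker, the padlock or the roll of tape is moved by more than 4 cm (distance of any of beaker, padlock, tape from where it was at the start of the episode above 0.04 m).
It fails at once if the vial or the lens tube already in the trays is moved by more than 3 cm, or the vial is knocked over (distance of any of vial, tube from where it was at the start of the episode above 0.03 m or angle between vial's own z axis and vertical above 0.6 rad).
It also fails if it takes over 72 s, if anything falls off the work surface, if the arm or the gripper's body presses on something with over 40 N, if the wrist force passes 120 N, or if a joint passes its speed limit or range.

### The arm

A 7-joint arm with a two-finger parallel gripper is mounted at the origin on a cart in front of the work surface, level with it; the furniture and walls round the work are solid. World frame = base frame: x ahead of the robot, y to its left, z up, the work surface at z = 0. Lengths are in m, angles in rad, forces in N, time in s.
With the tool pointing down it reaches from about 0.4 to 0.85 m from the base axis. Payload 10.4 kg.
Tool frame: the origin (TCP) lies between the finger pads; the fingertips stand 11 mm ahead of it and the grasp point (between the pads) lies 8 mm behind it; z points along the fingers, y is the direction in which the jaws open and shut (so a half turn about z gives the same grasp; the last joint's range is limited). The gripper opens to 87 mm and grips with 3 to 60 N. Pads are 19 mm wide; open, the fingers measure 117 mm over their backs; the gripper's body (75 mm by 190 mm) begins 51 mm behind the grasp point.
Start: joints at [1.209, 0.332, -0.065, 1.46, 0.022, 1.35, -0.088], TCP at [0.208, -0.589, 0.234] pointing down, gripper open.
Joint ranges: [-2.6, 2.6], [-0.5, 2.12], [-1.47, 1.34], [0.16, 2.42], [-1.27, 4.41], [0.06, 2.06], [-2.6, 2.6]. Speed limits (rad/s): [2.22, 2.22, 2.79, 2.79, 3.14, 3.14, 3.14].

### API

Orientations are given as a unit quaternion [x, y, z, w].
In Python, from bench import r, eyes gives the robot as it stands.
- The arm moves only by the shell command python3 -m inch 'ROWS' [FORCE]. ROWS is a JSON object of lists of equal length, an entry for each row: "translation": the shift along the world's x, y, z scaled (see below), a list of three; "rot": the turn, a rotation vector about the world's x, y, z scaled (see below), a list of three; "jaw": the finger opening in mm, from 0 to 87. In form: {"translation": [[tx, ty, tz], ...], "rot": [[ax, ay, az], ...], "jaw": [jaw, ...]}. A call has 1 to 20 rows; each row is the pose to reach, as a shift and turn from the pose measured when the call began; what a row does not reach only later rows make up. The controller multiplies each number of a shift by 100 mm and each number of a turn by 60 degrees. A row lasts 1/10 s, in which the tool goes at most 50 mm and 8.59 degrees, less where a joint would pass 70% of its speed; a pose out of reach is approached as far as the arm can. A call with a number of a shift or a turn outside -1 to 1 is refused whole. A call with a gripper value outside its range is refused whole. The fingers move at their own pace and stop on an object; FORCE is the grip in N (left out, the last holds). Time passes only in rows, so rows that repeat a pose let the fingers close. It gives the time, the measured TCP pose, the force and the opening at its end, in the units of the state.
- r.read_state(): the state, without advancing time (a new reading comes with each control period).
- eyes.camera(name): name is "scene" or "top" or "wrist"; returns the picture (420x560x3 uint8, blue, green, red); there is no depth.
- eyes.calibration(name): a dict with "fx", "fy", "cx", "cy" (pixels), "R" (3x3) and "t" (3): a world point X has camera coordinates R X + t; the wrist camera has in their place "hand_eye" (4x4, takes a point from camera to tool coordinates, whose origin is the TCP and whose axes are the flange's). Camera axes: x right, y down, z forward; pixel columns grow to the right and rows downward; lengths in m; the calibration is good to about 2 mm. A picture is of the moment at which its call begins: read the wrist's pose just before it. calibration takes no time and is no camera call.
- r.close_job(): hands the job in, once; it reports no verdict.
The state is a dict: "time": time; "joint_positions": joint angles; "joint_vel": joint speeds; "joint_torque": joint torques, N m; "ee_pos": TCP position; "eef_rot": TCP orientation; "ft_force": force on the tool from outside, world axes, zero at the start; "torque": the same for the moment, N m; "width": finger opening in m.
Only numpy, scipy, OpenCV 4.12 (cv2) and the standard library are available. Lean on these libraries where they do the work, as an engineer would, in place of code of your own. Each camera call takes 0.05 s, during which the arm holds its last target. There are 200 camera calls.

## Working session

There is one attempt and no reset: what is moved stays moved. The work goes in short steps, Python scripts to look and compute and a shell command to move; the robot and the scene stay as the last step left them, time stands still between calls to the robot, and variables do not carry over. Pictures are saved under pics/ and viewed, about 8 in all and at most 12, crops included, and the job is handed in when it is done.

```bash
ls; mkdir -p pics
python3 - <<'E'
from bench import r,eyes
import cv2
s=r.read_state();print(s)
for n in("scene","top"):
    im=eyes.camera(n);cv2.imwrite(f"pics/{n}0.png",im);
    c=eyes.calibration(n);print(n,c)
print(eyes.calibration("wrist"))
E
```

```text
pics
{'time': 0.0, 'joint_positions': array([ 1.20940371,  0.33286731, -0.06471143,  1.46092754,  0.0215873 ,
        1.34989509, -0.08847899]), 'joint_vel': array([-0.0002295 , -0.00125553, -0.00036244, -0.00088712,  0.00062244,
       -0.0006311 , -0.00224868]), 'joint_torque': array([-9.97892203e-04, -6.23255181e+01,  2.37148470e-02, -3.89895952e+01,
       -6.15258445e-02,  3.97784798e-02,  1.80192037e-04]), 'ee_pos': array([ 0.20760228, -0.58912614,  0.23276338]), 'eef_rot': array([ 9.85682288e-01,  1.68611787e-01, -1.42052911e-04, -6.86624626e-04]), 'ft_force': array([ 0.21894548, -1.24013273,  0.03161813]), 'torque': array([-0.03806024, -0.01404052, -0.00838554]), 'width': 0.08682744459728896}
scene {'fx': 520.480859635516, 'fy': 520.480859635516, 'cx': 280.3903020798532, 'cy': 202.6685199012732, 'R': array([[ 0.76590118,  0.64286746, -0.01080729],
       [ 0.50620649, -0.61327882, -0.60633661],
       [-0.39642196,  0.45892321, -0.79513466]]), 't': array([-0.36482034, -0.28775779,  1.8667137 ])}
top {'fx': 409.37378298437426, 'fy': 409.37378298437426, 'cx': 276.30195529369377, 'cy': 208.89535243292877, 'R': array([[ 0.02159258, -0.99970458, -0.01115878],
       [-0.98198337, -0.01911137, -0.18799843],
       [ 0.18772963,  0.0150171 , -0.98210594]]), 't': array([-0.07868214,  0.55006186,  1.33800241])}
{'fx': 331.74533698261325, 'fy': 331.74533698261325, 'cx': 270.85853505723264, 'cy': 213.10954327912734, 'hand_eye': array([[ 1.60036647e-03, -9.55321324e-01, -2.95564893e-01,
         8.11824116e-02],
       [ 9.99998317e-01,  1.26357454e-03,  1.33048302e-03,
         4.56245606e-04],
       [-8.97570528e-04, -2.95566525e-01,  9.55321738e-01,
        -1.50875476e-01],
       [ 0.00000000e+00,  0.00000000e+00,  0.00000000e+00,
         1.00000000e+00]])}
```

Run:
```python
import cv2
for n in("scene","top"):
    im=cv2.imread(f"pics/{n}0.png");cv2.imwrite(f"pics/{n}0b.png",cv2.resize(im,(800,600),interpolation=cv2.INTER_CUBIC))
```

```text
(no output)
```

View pics/top0b.png

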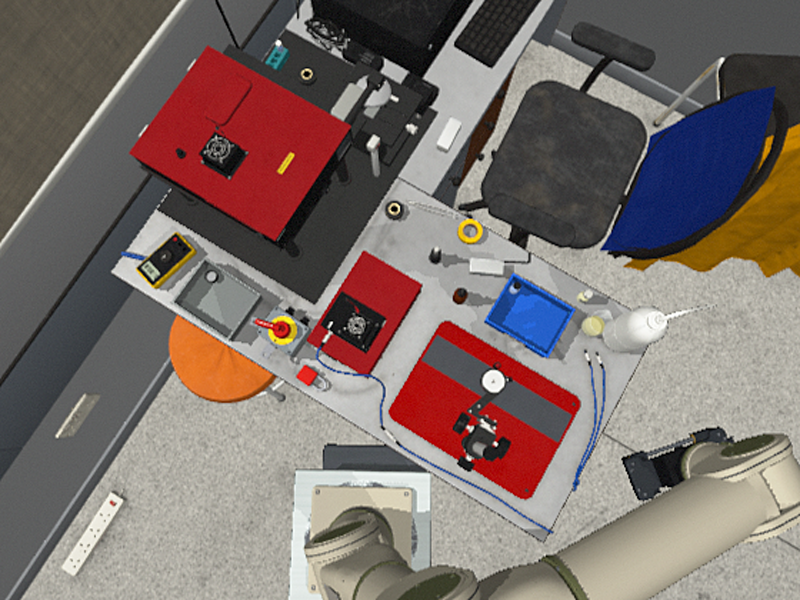

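View pics/scene0b.png

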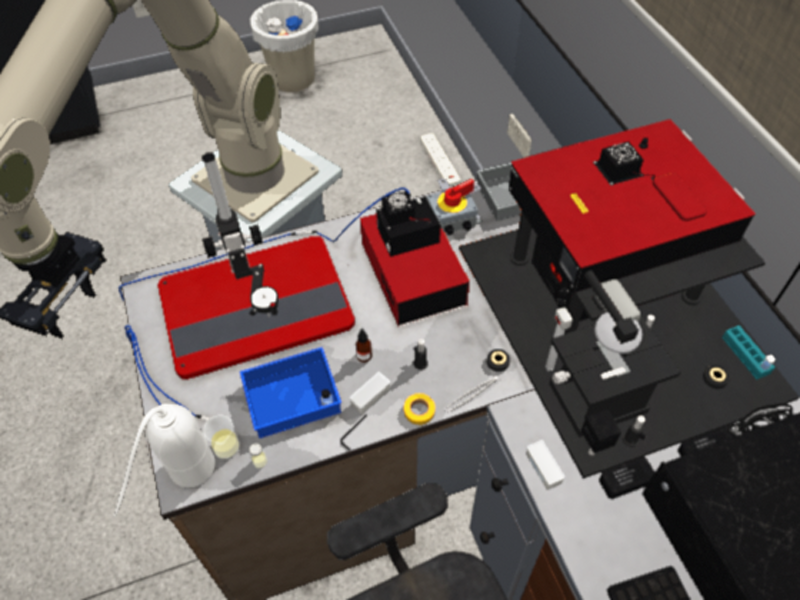

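Top view (800-px scale): grey tray is at (218,300) with the isolator at (283,328) and its handle pointing left to (262,323). The padlock is at (308,376), the blue tray at (530,315), the slides at (487,266), the bottle at (460,296) and the post at (435,255). The scene view agrees with this.

```bash
cat > h.py <<'E'
import numpy as np, cv2
from bench import r,eyes
from scipy.spatial.transform import Rotation as Ro
def ray(c,px):  # world origin, dir
    d=np.array([(px[0]-c['cx'])/c['fx'],(px[1]-c['cy'])/c['fy'],1.])
    R=np.array(c['R']);return -R.T@c['t'],R.T@d
def wcal(s):
    c=dict(eyes.calibration('wrist'));T=np.eye(4);T[:3,:3]=Ro.from_quat(s['eef_rot']).as_matrix();T[:3,3]=s['ee_pos']
    M=np.linalg.inv(T@c['hand_eye']);c['R']=M[:3,:3];c['t']=M[:3,3];return c
def at(c,px,z):
    o,d=ray(c,px);return o+d*(z-o[2])/d[2]
def proj(c,X):
    p=np.array(c['R'])@X+c['t'];return np.array([c['fx']*p[0]/p[2]+c['cx'],c['fy']*p[1]/p[2]+c['cy']])
def rot_to(yaw):  # tool down, y axis (jaw) at yaw from world x (mod pi) -> rotvec options from current, in units of 60deg
    s=r.read_state();R0=Ro.from_quat(s['eef_rot'])
    o=[]
    for k in(0,np.pi):
        a=yaw+k;y=np.array([np.cos(a),np.sin(a),0]);z=np.array([0,0,-1.]);x=np.cross(y,z)
        o.append((Ro.from_matrix(np.c_[x,y,z])*R0.inv()).as_rotvec(degrees=True)/60)
    return [v.round(3) for v in o]
E
python3 - <<'E'
from h import *
c=eyes.calibration('top');s=eyes.calibration('scene')
for n,p,z in [('pivot',(283,328),.1),('grip end',(258,322),.09),('post top',(435,249),.082),('post foot',(436,261),0),('bottle top',(460,292),.099),('bottle foot',(459,301),0),('slides',(487,266),.033),('padlock',(308,376),.02),('tape',(470,232),.018),
 ('blueL',(509,272),.045),('blueT',(575,314),.045),('blueB',(553,358),.045),('blueLL',(485,317),.045),
 ('g1',(205,262),.045),('g2',(262,293),.045),('g3',(230,340),.045),('g4',(175,300),.045),
 ('fan',(357,322),.205),('lasL',(371,251),.1),('lasR',(422,282),.1),('micro',(492,380),.2),('micro2',(470,410),.3)]:
    print(n,at(c,np.array(p)*.7,z).round(3))
for n,p,z in [('post top',(420,343),.082),('bottle top',(362,332),.099),('slides',(371,388),.033),('pivot',(453,195),.1),('microtop',(210,157),.25)]:print('S',n,at(s,np.array(p)*.7,z).round(3))
# microscope top triangulation scene(210,157) vs top (470,410)
E
```

```text
pivot [0.469 0.185 0.1  ]
grip end [0.483 0.245 0.09 ]
post top [ 0.666 -0.16   0.082]
post foot [ 0.658 -0.168  0.   ]
bottle top [ 0.56  -0.218  0.099]
bottle foot [ 0.558 -0.225  0.   ]
slides [ 0.64  -0.29   0.033]
padlock [0.366 0.135 0.02 ]
tape [ 0.73  -0.25   0.018]
blueL [ 0.623 -0.341  0.045]
blueT [ 0.524 -0.495  0.045]
blueB [ 0.418 -0.44   0.045]
blueLL [ 0.512 -0.282  0.045]
g1 [0.634 0.395 0.045]
g2 [0.56  0.251 0.045]
g3 [0.445 0.32  0.045]
g4 [0.539 0.459 0.045]
fan [0.47  0.008 0.205]
lasL [ 0.654 -0.01   0.1  ]
lasR [ 0.582 -0.13   0.1  ]
micro [ 0.356 -0.274  0.2  ]
micro2 [ 0.294 -0.217  0.3  ]
S post top [ 0.669 -0.169  0.082]
S bottle top [ 0.572 -0.23   0.099]
S slides [ 0.642 -0.286  0.033]
S pivot [0.483 0.178 0.1  ]
S microtop [ 0.111 -0.176  0.25 ]
```

```bash
python3 - <<'E'
from h import *
c=eyes.calibration('top');s=eyes.calibration('scene')
def tri(a,b):
    o1,d1=ray(c,np.array(a)*.7);o2,d2=ray(s,np.array(b)*.7)
    d1/=np.linalg.norm(d1);d2/=np.linalg.norm(d2)
    t=np.linalg.lstsq(np.c_[d1,-d2],o2-o1,rcond=None)[0];p,q=o1+t[0]*d1,o2+t[1]*d2
    return ((p+q)/2).round(3),np.linalg.norm(p-q).round(3)
print('scope',tri((466,466),(210,156)),tri((464,420),(210,156)),tri((482,452),(210,156)))
print('micro knob',tri((493,372),(264,290)))
print('wash',tri((660,318),(160,410)))
print('fan',tri((357,322),(397,198)))
print('spec',tri((283,240),(512,180)), 'spec right front',tri((345,128),(582,262)))
print('bottle',tri((460,292),(362,332)),'post',tri((435,249),(420,343)))
E
python3 -m inch '{"translation":[[0.3,0.3,0.5],[0.6,0.6,1],[1,0.9,1],[1,1,1]],"rot":[[0,0,0],[0,0,0],[0,0,0],[0,0,0]],"jaw":[87,87,87,87]}'
python3 -m inch '{"translation":[[0.4,0.4,0.5],[0.8,0.8,0.6],[1,1,0.6],[1,1,0.6]],"rot":[[0,0,0],[0,0,0],[0,0,0],[0,0,0]],"jaw":[60,40,40,40]}'
python3 -m inch '{"translation":[[0.4,0.4,0],[0.8,0.8,0],[1,1,0],[1,1,0]],"rot":[[0,0,0],[0,0,0],[0,0,0],[0,0,0]],"jaw":[40,40,40,40]}'
python3 -m inch '{"translation":[[0,0,0],[0,0,0],[0,0,0]],"rot":[[0,0,0],[0,0,0],[0,0,0]],"jaw":[40,40,40]}'
python3 - <<'E'
from h import *
import pickle
s=r.read_state();im=eyes.camera('wrist');cv2.imwrite('pics/w1.png',im);pickle.dump(wcal(s),open('w1.pkl','wb'));print(s['time'],s['joint_positions'].round(2))
cv2.imwrite('pics/w1b.png',cv2.resize(im,(800,600),interpolation=cv2.INTER_CUBIC))
E
```

```text
scope (array([ 0.19 , -0.213,  0.325]), np.float64(0.016)) (array([ 0.258, -0.224,  0.377]), np.float64(0.065)) (array([ 0.219, -0.234,  0.357]), np.float64(0.009))
micro knob (array([ 0.374, -0.291,  0.131]), np.float64(0.01))
wash (array([ 0.486, -0.614,  0.23 ]), np.float64(0.003))
fan (array([0.467, 0.006, 0.217]), np.float64(0.004))
spec (array([0.633, 0.165, 0.25 ]), np.float64(0.001)) spec right front (array([0.866, 0.04 , 0.288]), np.float64(0.001))
bottle (array([ 0.564, -0.22 ,  0.08 ]), np.float64(0.002)) post (array([ 0.667, -0.163,  0.074]), np.float64(0.005))
time: 0.5
ee_pos: [0.311, -0.4872, 0.3347]
eef_rot: [0.985, 0.17, 0.001, 0.0]
ft_force: [1.1, 0.5, -0.5]
width: 0.0867
time: 0.9
ee_pos: [0.4155, -0.3821, 0.396]
eef_rot: [0.985, 0.174, 0.002, 0.0]
ft_force: [0.3, -0.9, 0.7]
width: 0.0627
time: 1.3
ee_pos: [0.5196, -0.2753, 0.3949]
eef_rot: [0.984, 0.179, 0.003, -0.002]
ft_force: [0.4, 0.1, 0.2]
width: 0.0411
time: 1.6
ee_pos: [0.5189, -0.2764, 0.3947]
eef_rot: [0.984, 0.179, 0.003, -0.002]
ft_force: [-0.2, -1.1, 0.3]
width: 0.0399
1.6 [ 0.69  0.24 -0.34  1.26  0.07  1.66 -0.85]
```

View pics/w1b.png

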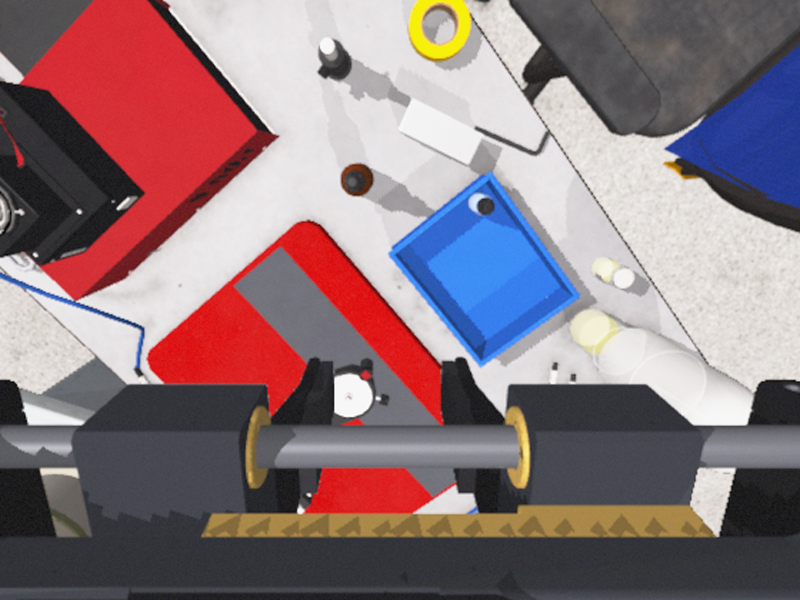

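Wrist view (800-px scale): post top (329,46), bottle bulb (355,179), slide box top corners about (411,96), (399,130), (471,165), (487,133). Blue tray rim corners are about (491,174), (580,296), (481,365), (389,254), and the vial is at (482,205). I'll measure these and move over to look at the isolator.

```bash
python3 - <<'E'
from h import *
import pickle
c=pickle.load(open('w1.pkl','rb'))
f=lambda p,z:at(c,np.array(p)*.7,z)[:2].round(4)
print('post top',f((329,46),.082),'foot',f((337,66),.01)); print('bottle',f((355,179),.099),f((357,180),.066))
S=np.array([f(p,.033) for p in [(411,96),(399,130),(471,165),(487,133)]])
B=np.array([f(p,.045) for p in [(491,174),(580,296),(481,365),(389,254)]])
for n,Q in(('S',S),('B',B)):
    print(n,Q.tolist(),'c',Q.mean(0).round(4),'sides',np.linalg.norm(Q-np.roll(Q,-1,0),axis=1).round(4),'ang',[np.degrees(np.arctan2(*(np.roll(Q,-1,0)-Q)[i][::-1])).round(1) for i in range(4)])
print('vial',f((485,206),.052),'tape',f((440,28),.018))
E
for i in 1 2 3 4; do python3 -m inch '{"translation":[[-0.1,0.4,0],[-0.2,0.8,0],[-0.2,1,0],[-0.2,1,0]],"rot":[[0,0,0],[0,0,0],[0,0,0],[0,0,0]],"jaw":[40,40,40,40]}' | grep ee_pos; done
python3 -m inch '{"translation":[[0,0,0],[0,0,0],[0,0,0]],"rot":[[0,0,0],[0,0,0],[0,0,0]],"jaw":[40,40,40]}'
python3 - <<'E'
from h import *
import pickle
s=r.read_state();im=eyes.camera('wrist');cv2.imwrite('pics/w2.png',im);pickle.dump(wcal(s),open('w2.pkl','wb'));print(s['time'],s['joint_positions'].round(2))
cv2.imwrite('pics/w2b.png',cv2.resize(im,(800,600),interpolation=cv2.INTER_CUBIC))
E
```

```text
post top [ 0.6665 -0.1666] foot [ 0.6632 -0.1674]
bottle [ 0.569  -0.2266] [ 0.567  -0.2271]
S [[0.6606, -0.2489], [0.6266, -0.2491], [0.621, -0.3314], [0.6555, -0.3341]] c [ 0.6409 -0.2909] sides [0.034  0.0825 0.0346 0.0854] ang [np.float64(-179.7), np.float64(-93.9), np.float64(-4.5), np.float64(86.6)]
B [[0.6195, -0.352], [0.536, -0.4968], [0.4222, -0.4286], [0.5056, -0.284]] c [ 0.5208 -0.3904] sides [0.1672 0.1327 0.1669 0.1327] ang [np.float64(-120.0), np.float64(149.1), np.float64(60.0), np.float64(-30.8)]
vial [ 0.5881 -0.3579] tape [ 0.7303 -0.253 ]
ee_pos: [0.4987, -0.1739, 0.3959]
ee_pos: [0.4786, -0.0722, 0.3966]
ee_pos: [0.4587, 0.029, 0.3969]
ee_pos: [0.439, 0.1297, 0.3971]
time: 3.55
ee_pos: [0.4395, 0.128, 0.3969]
eef_rot: [0.983, 0.182, 0.005, -0.001]
ft_force: [0.5, 0.4, -0.4]
width: 0.0404
3.55 [ 0.37 -0.06 -0.7   1.55 -0.04  1.62 -1.54]
```

View pics/w2b.png

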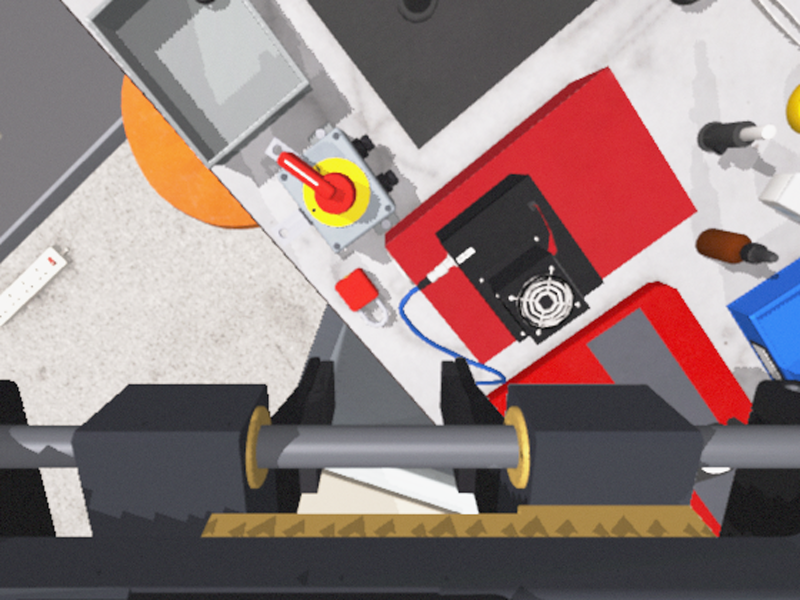

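Handle at about (285,160)–(340,195) and the disc centre about (336,192). I'll take an enlarged crop of the isolator and grey tray.

Run:
```python
import cv2
im=cv2.imread('pics/w2.png')[70:190,165:325];cv2.imwrite('pics/w2c.png',cv2.resize(im,None,fx=5,fy=5,interpolation=cv2.INTER_CUBIC))
```

```text
(no output)
```

View pics/w2c.png

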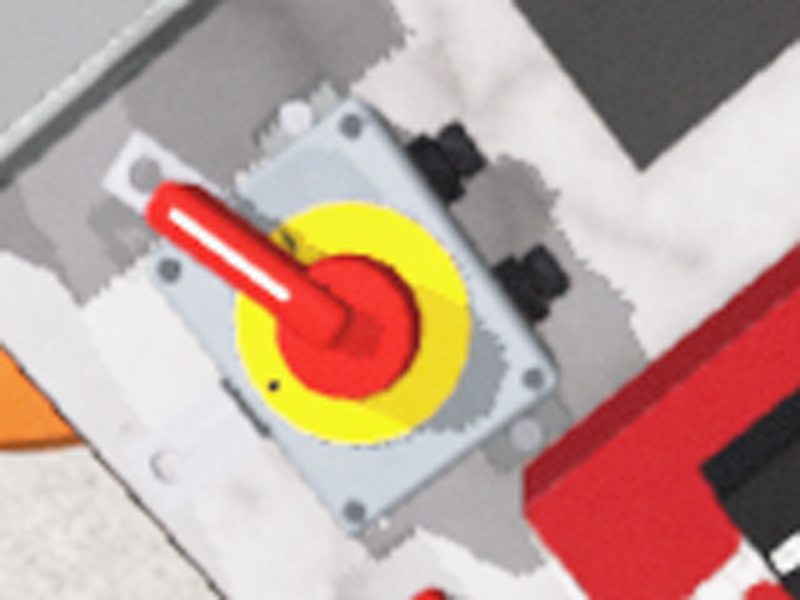

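Run:
```python
from h import *
import pickle
c=pickle.load(open('w2.pkl','rb'))
f=lambda p,z:at(c,np.array([165+p[0]/5,70+p[1]/5]),z)[:2].round(4)
P=f((353,322),.061);H=f((165,465),.0615);K=f((148,172),.0675)
a=lambda v:np.degrees(np.arctan2(v[1],v[0])).round(1)
print('pivot',P,'red disc',f((347,326),.075),'hasp',H,np.linalg.norm(H-P),a(H-P),'hh',K,np.linalg.norm(K-P),a(K-P))
g=lambda p,z:at(c,np.array(p)*.7,z)[:2].round(4)
print('blade dir',a(f((180,215),.1)-f((285,295),.1)))
print('housing corners',[f(p,.058) for p in[(350,97),(553,380),(355,530),(150,258)]])
print('laser top',[g(p,.099) for p in[(610,69),(697,211)]],'laser front-left top',g((386,240),.099),g((485,362),.099))
print('fan box',[g(p,.19) for p in[(517,174),(437,235),(520,343),(605,280)]])
G=[g(p,.045) for p in[(310,86),(209,165),(95,12)]];print('grey',G,'lens',g((207,-3),.013)); print('padlock',g((357,290),.02),'platform corner',f((640,170),.2))
x=.07
i=np.array([P[0],P[1]])
for th in (a(K-P),a(H-P)):
    t=np.radians(th);print('grip at',th,i+.045*np.array([np.cos(t),np.sin(t)]))
print(rot_to(np.radians(a(K-P)+90)))
```

```text
pivot [0.4699 0.1928] red disc [0.4695 0.1929] hasp [0.4115 0.2307] 0.06962018385497125 147.0 hh [0.4882 0.2583] 0.06800838183635895 74.4
blade dir 73.7
housing corners [array([0.5268, 0.2139]), array([0.4749, 0.1332]), array([0.4126, 0.1724]), array([0.4656, 0.2529])]
laser top [array([0.6555, 0.004 ]), array([ 0.5779, -0.1305])] laser front-left top [0.4482 0.1313] [ 0.3673 -0.0087]
fan box [array([0.5409, 0.0644]), array([0.4789, 0.1017]), array([0.4224, 0.0051]), array([ 0.4935, -0.0339])]
grey [array([0.5542, 0.2514]), array([0.4471, 0.3242]), array([0.5423, 0.4592])] lens [0.5968 0.3778]
padlock [0.3705 0.1375] platform corner [0.531  0.1386]
grip at 74.4 [0.48200139 0.23614232]
grip at 147.0 [0.43215982 0.21730876]
[array([ 0.007,  0.008, -2.11 ]), array([-0.007,  0.006,  0.89 ])]
```

```bash
python3 -m inch '{"translation":[[0.2,0.4,0],[0.4,0.8,0],[0.4,1,0],[0.4,1,0],[0.4,1,0],[0.4,1,0]],"rot":[[0,0,-0.14],[0,0,-0.28],[0,0,-0.42],[0,0,-0.56],[0,0,-0.7],[0,0,-0.7]],"jaw":[40,40,40,40,40,40]}'
python3 -m inch '{"translation":[[0,0,-0.3],[0,0,-0.6],[0,0,-0.9],[0,0,-1],[0,0,-1],[0,0,-1]],"rot":[[0,0,-0.14],[0,0,-0.28],[0,0,-0.42],[0,0,-0.56],[0,0,-0.7],[0,0,-0.7]],"jaw":[40,40,40,40,40,40]}'
cat > st.py <<'E'
import sys
from h import *
x,y,z,yaw=map(float,sys.argv[1:5]);s=r.read_state()
print('t',s['time'],'shift',((np.array([x,y,z])-s['ee_pos'])*10).round(3),'rot',[v.tolist() for v in rot_to(np.radians(yaw))],'j',s['joint_positions'].round(2))
E
python3 st.py .482 .236 .081 164.4
```

```text
time: 4.2
ee_pos: [0.4798, 0.228, 0.3967]
eef_rot: [0.983, -0.185, 0.004, 0.001]
ft_force: [0.1, -0.1, -0.7]
width: 0.0398
time: 4.8
ee_pos: [0.4841, 0.2293, 0.3243]
eef_rot: [0.969, -0.246, -0.009, 0.027]
ft_force: [-0.3, -0.1, -0.7]
width: 0.0401
t 4.8 shift [-0.021  0.067 -2.433] rot [[0.019, -0.056, -1.285], [0.06, 0.02, 1.714]] j [-0.78  0.13  0.26  1.52 -0.01  1.54 -2.58]
```

j7 turns the other way from what I assumed, so I rotate back to the +53° solution.

```bash
python3 -m inch '{"translation":[[0,0,0],[0,0,0],[0,0,0],[0,0,0],[0,0,0],[0,0,0],[0,0,0]],"rot":[[0,0,0.14],[0,0,0.28],[0,0,0.42],[0,0,0.56],[0,0,0.7],[0.02,0.01,0.84],[0.03,0.01,0.86]],"jaw":[40,40,40,40,40,40,40]}'
python3 -m inch '{"translation":[[0,0,-0.2],[0,0,-0.4],[0,0,-0.6],[0,0,-0.7],[0,0,-0.7],[0,0,-0.7],[0,0,-0.7]],"rot":[[0,0,0.14],[0,0,0.28],[0,0,0.42],[0,0,0.56],[0,0,0.7],[0,0,0.84],[0,0,0.86]],"jaw":[40,40,40,40,40,40,40]}'
python3 st.py .482 .236 .081 164.4
```

```text
time: 5.5
ee_pos: [0.4844, 0.2287, 0.3243]
eef_rot: [0.979, 0.202, -0.005, 0.015]
ft_force: [0.0, 0.4, -0.9]
width: 0.0399
time: 6.2
ee_pos: [0.4846, 0.2281, 0.2542]
eef_rot: [0.794, 0.607, 0.002, 0.016]
ft_force: [0.1, -1.0, -0.1]
width: 0.0398
t 6.2 shift [-0.026  0.079 -1.732] rot [[-0.032, 0.034, 2.993], [0.022, 0.021, -0.007]] j [-0.68  0.11  0.15  1.68  0.01  1.34 -0.8 ]
```

```bash
python3 -m inch '{"translation":[[-0.03,0.08,-0.3],[-0.03,0.08,-0.6],[-0.03,0.08,-0.9],[-0.03,0.08,-0.9],[-0.03,0.08,-0.9]],"rot":[[0.022,0.021,-0.007],[0.022,0.021,-0.007],[0.022,0.021,-0.007],[0.022,0.021,-0.007],[0.022,0.021,-0.007]],"jaw":[40,40,40,40,40]}'
python3 st.py .482 .236 .081 164.4
python3 -m inch '{"translation":[[0,0,-0.2],[0,0,-0.4],[0,0,-0.6],[0,0,-0.7],[0,0,-0.83],[0,0,-0.83]],"rot":[[0,0,0],[0,0,0],[0,0,0],[0,0,0],[0,0,0],[0,0,0]],"jaw":[40,40,40,40,40,40]}'
python3 -m inch '{"translation":[[0,0,0],[0,0,0],[0,0,0],[0,0,0],[0,0,0],[0,0,0]],"rot":[[0,0,0],[0,0,0],[0,0,0],[0,0,0],[0,0,0],[0,0,0]],"jaw":[5,5,5,5,5,5]}' 15
python3 st.py .482 .236 .081 164.4
```

```text
time: 6.7
ee_pos: [0.4819, 0.2359, 0.1648]
eef_rot: [0.798, 0.603, -0.0, -0.0]
ft_force: [-0.2, -0.5, 0.7]
width: 0.04
t 6.7 shift [ 0.001  0.001 -0.838] rot [[-0.001, -0.0, -2.996], [0.0, -0.001, 0.004]] j [-0.67  0.19  0.14  1.79 -0.03  1.16 -0.79]
time: 7.3
ee_pos: [0.4817, 0.2358, 0.0813]
eef_rot: [0.798, 0.603, -0.001, -0.0]
ft_force: [-0.1, 0.2, 0.3]
width: 0.0403
time: 7.9
ee_pos: [0.4816, 0.2361, 0.0817]
eef_rot: [0.798, 0.603, -0.001, -0.0]
ft_force: [-3.4, 0.5, 4.6]
width: 0.0138
t 7.9 shift [ 0.004 -0.001 -0.007] rot [[-0.002, -0.0, -2.996], [0.0, -0.001, 0.004]] j [-0.66  0.28  0.14  1.87 -0.05  0.99 -0.78]
```

```bash
python3 -c "
import numpy as np
P=np.array([.4699,.1928]);v=np.array([.0117,.0433])
for d in range(6,79,6):
    for s in(0,36):
        if d<=s or d-s>42: continue
        R=lambda a:np.array([[np.cos(a),-np.sin(a)],[np.sin(a),np.cos(a)]])
        print(d-s,s,(((R(np.radians(d))-R(np.radians(s)))@v)*10).round(3))
"
```

```text
6 0 [-0.046  0.01 ]
12 0 [-0.093  0.015]
18 0 [-0.14   0.015]
24 0 [-0.186  0.01 ]
30 0 [-0.232  0.   ]
36 0 [-0.277 -0.014]
42 0 [-0.32  -0.033]
6 36 [-0.043 -0.019]
12 36 [-0.084 -0.042]
18 36 [-0.122 -0.07 ]
24 36 [-0.157 -0.101]
30 36 [-0.188 -0.136]
36 36 [-0.216 -0.174]
42 36 [-0.239 -0.215]
```

```bash
python3 -m inch '{"translation":[[-0.046,0.010,0],[-0.093,0.015,0],[-0.14,0.015,0],[-0.186,0.01,0],[-0.232,0,0],[-0.277,-0.014,0],[-0.277,-0.014,0]],"rot":[[0,0,0.1],[0,0,0.2],[0,0,0.3],[0,0,0.4],[0,0,0.5],[0,0,0.6],[0,0,0.6]],"jaw":[5,5,5,5,5,5,5]}'
python3 st.py .432 .2173 .081 237
```

```text
time: 8.6
ee_pos: [0.454, 0.235, 0.0818]
eef_rot: [0.572, 0.82, -0.0, -0.0]
ft_force: [0.2, 2.1, -1.7]
width: 0.0138
t 8.6 shift [-0.22  -0.177 -0.008] rot [[-0.0, -0.0, -2.388], [0.0, -0.0, 0.612]] j [-0.61  0.23  0.05  1.93 -0.01  0.98 -0.2 ]
```

```bash
python3 -m inch '{"translation":[[-0.043,-0.019,0],[-0.084,-0.042,0],[-0.122,-0.07,0],[-0.157,-0.101,0],[-0.188,-0.136,0],[-0.216,-0.174,0],[-0.22,-0.18,0]],"rot":[[0,0,0.1],[0,0,0.2],[0,0,0.3],[0,0,0.4],[0,0,0.5],[0,0,0.6],[0,0,0.61]],"jaw":[5,5,5,5,5,5,5]}'
python3 -m inch '{"translation":[[-0.015,-0.025,0],[-0.027,-0.044,0],[-0.027,-0.044,0]],"rot":[[0,0,0.03],[0,0,0.06],[0,0,0.06]],"jaw":[5,5,5]}'
python3 st.py .432 .2173 .081 237
```

```text
time: 9.3
ee_pos: [0.433, 0.2179, 0.0819]
eef_rot: [0.285, 0.959, 0.001, 0.001]
ft_force: [5.9, 6.8, -9.6]
width: 0.0139
time: 9.6
ee_pos: [0.4329, 0.2174, 0.0826]
eef_rot: [0.255, 0.967, 0.005, 0.003]
ft_force: [13.4, 17.4, -16.2]
width: 0.0148
t 9.6 shift [-0.009 -0.001 -0.016] rot [[-0.013, -0.012, 2.942], [-0.008, 0.009, -0.057]] j [-0.53  0.17 -0.03  2.    0.    0.96  0.49]
```

The handle is at its stop: force rises and position holds. Release, lift and look.

```bash
python3 -m inch '{"translation":[[0,0,0],[0,0,0],[0,0,0],[0,0,0]],"rot":[[0,0,0],[0,0,0],[0,0,0],[0,0,0]],"jaw":[30,40,40,40]}' 15
python3 -m inch '{"translation":[[0,0,0.2],[0,0,0.5],[0,0,0.9],[0,0,1]],"rot":[[0,0,0],[0,0,0],[0,0,0],[0,0,0]],"jaw":[40,40,40,40]}'
python3 -m inch '{"translation":[[0,0,0.4],[0,0,0.8],[0,0,1],[0,0,1],[0,0,1],[0,0,1]],"rot":[[0,0,0],[0,0,0],[0,0,0],[0,0,0],[0,0,0],[0,0,0]],"jaw":[40,40,40,40,40,40]}'
python3 - <<'E'
from h import *
import pickle
s=r.read_state();im=eyes.camera('wrist');cv2.imwrite('pics/w3.png',im);pickle.dump(wcal(s),open('w3.pkl','wb'));print(s['time'],s['joint_positions'].round(2))
p=proj(wcal(s),np.array([.43,.21,.07])).round().astype(int);print(p)
x=np.clip(p[0]-80,0,400);y=np.clip(p[1]-60,0,300);print(x,y)
cv2.imwrite('pics/w3c.png',np.vstack([cv2.resize(im[y:y+120,x:x+160],(480,360),interpolation=cv2.INTER_CUBIC),cv2.resize(im,(480,240))]))
E
```

```text
time: 10.0
ee_pos: [0.4328, 0.2169, 0.0825]
eef_rot: [0.256, 0.967, 0.005, 0.003]
ft_force: [0.9, 0.0, 0.4]
width: 0.0363
time: 10.4
ee_pos: [0.4342, 0.2175, 0.1865]
eef_rot: [0.256, 0.967, 0.007, 0.005]
ft_force: [-0.2, 0.6, 0.4]
width: 0.0398
time: 11.0
ee_pos: [0.4337, 0.217, 0.2849]
eef_rot: [0.256, 0.967, 0.006, 0.004]
ft_force: [-0.4, 0.0, -0.6]
width: 0.0398
11.0 [-0.54 -0.01 -0.02  1.75 -0.    1.39  0.5 ]
[262 185]
182 125
```

View pics/w3c.png

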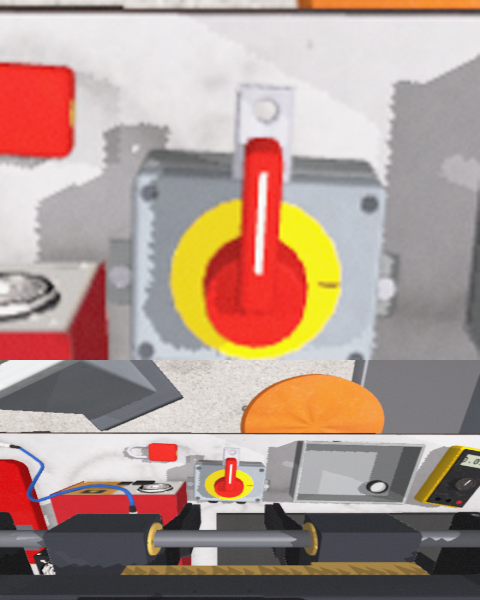

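Holes line up: the handle hole is clear at (265,108) in the crop, the blade is straight over the tongue, and the lens ring is in the grey tray's far corner. Next, the post geometry.

```bash
python3 - <<'E'
from h import *
import pickle
c=pickle.load(open('w3.pkl','rb'));L=at(c,np.array([440,222]),.013)[:2];print('lens',L)
h=at(c,np.array([182+265/3,125+108/3]),.0675)[:2];print('hole',h)
C=np.array([.548,.355]);t=np.radians(-34);E=np.array([[np.cos(t),np.sin(t)],[-np.sin(t),np.cos(t)]]);print('lens in tray',E@(L-C))
print('tray corners',[at(c,np.array([x*560/480,(y-360)*1.75]),.045)[:2].round(3) for x,y in[(289,502),(295,441),(424,441),(420,502)]])
im=cv2.imread('pics/w1.png')[15:85,205:275]
p=cv2.imread('pics/w1.png')[60:180,270:420]
a=cv2.resize(im,(420,420),interpolation=cv2.INTER_CUBIC);cv2.imwrite('pics/w1c.png',a)
E
python3 st.py .666 -.167 .25 60
```

```text
lens [0.60479527 0.38708889]
hole [0.41142282 0.23167297]
lens in tray [0.02914153 0.05836241]
tray corners [array([0.554, 0.249]), array([0.438, 0.316]), array([0.525, 0.468]), array([0.653, 0.42 ])]
t 11.05 shift [ 2.323 -3.841 -0.35 ] rot [[-0.009, 0.01, -0.005], [-0.016, -0.014, 2.995]] j [-0.54 -0.01 -0.02  1.75 -0.    1.39  0.5 ]
```

View pics/w1c.png

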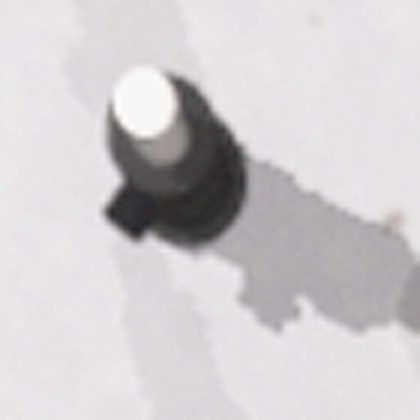

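Run:
```python
from h import *
import pickle
c=pickle.load(open('w1.pkl','rb'));f=lambda X,Y,z:at(c,np.array([205+X/6,15+Y/6]),z)[:2]
t=f(145,102,.082);th=f(125,213,.034);ft=f(186,186,.002);print(t,ft,th,np.degrees(np.arctan2(*(th-(t+ft)/2)[::-1])),np.linalg.norm(th-t))
```

```text
[ 0.66622278 -0.16522431] [ 0.66448629 -0.16625993] [ 0.64990411 -0.15961319] 158.36258195411105 0.01725640971709295
```

```bash
for i in 1 2 3; do python3 -m inch '{"translation":[[0.22,-0.36,0],[0.44,-0.72,0],[0.58,-0.96,0]],"rot":[[0,0,0.02],[0,0,0.04],[0,0,0.04]],"jaw":[45,45,45]}' 20 | grep ee_pos; done
python3 -m inch '{"translation":[[0.22,-0.36,-0.1],[0.44,-0.72,-0.3],[0.58,-0.96,-0.5],[0.58,-0.96,-0.5],[0.58,-0.96,-0.5]],"rot":[[0,0,0],[0,0,0],[0,0,0],[0,0,0],[0,0,0]],"jaw":[45,45,45,45,45]}'
python3 st.py .6655 -.166 .037 67
```

```text
ee_pos: [0.4924, 0.1181, 0.2838]
ee_pos: [0.551, 0.0188, 0.2825]
ee_pos: [0.6093, -0.0804, 0.281]
time: 12.45
ee_pos: [0.6667, -0.1766, 0.229]
eef_rot: [0.198, 0.98, 0.003, 0.0]
ft_force: [0.0, -0.5, -0.4]
width: 0.0447
t 12.45 shift [-0.012  0.106 -1.92 ] rot [[-0.006, 0.001, -0.002], [-0.002, -0.01, 2.998]] j [-0.02  0.49  0.32  1.29 -0.16  1.39  1.46]
```

```bash
python3 -m inch '{"translation":[[-0.01,0.1,-0.3],[-0.01,0.1,-0.6],[-0.01,0.1,-0.95],[-0.01,0.106,-1],[-0.01,0.106,-1],[-0.01,0.106,-1]],"rot":[[0,0,0],[0,0,0],[0,0,0],[0,0,0],[0,0,0],[0,0,0]],"jaw":[45,45,45,45,45,45]}'
python3 st.py .6655 -.166 .037 67
python3 -m inch '{"translation":[[0,0,-0.3],[0,0,-0.6],[0,0,-0.8],[0,0,-0.92],[0,0,-0.92]],"rot":[[0,0,0],[0,0,0],[0,0,0],[0,0,0],[0,0,0]],"jaw":[45,45,45,45,45]}'
python3 -m inch '{"translation":[[0,0,0],[0,0,0],[0,0,0],[0,0,0],[0,0,0]],"rot":[[0,0,0],[0,0,0],[0,0,0],[0,0,0],[0,0,0]],"jaw":[10,10,10,10,10]}' 20
python3 st.py .6655 -.166 .037 67
```

```text
time: 13.05
ee_pos: [0.6667, -0.1658, 0.1315]
eef_rot: [0.198, 0.98, 0.004, 0.002]
ft_force: [0.1, 0.9, 0.7]
width: 0.0449
t 13.05 shift [-0.012 -0.002 -0.945] rot [[-0.006, 0.004, -0.003], [-0.007, -0.01, 2.997]] j [-0.03  0.54  0.3   1.42 -0.17  1.21  1.46]
time: 13.55
ee_pos: [0.6667, -0.1656, 0.0395]
eef_rot: [0.198, 0.98, 0.004, 0.001]
ft_force: [-0.2, -0.6, 0.0]
width: 0.0451
time: 14.05
ee_pos: [0.6675, -0.1657, 0.0405]
eef_rot: [0.198, 0.98, 0.004, 0.002]
ft_force: [-0.2, 1.3, 5.1]
width: 0.0244
t 14.05 shift [-0.02  -0.003 -0.035] rot [[-0.006, 0.005, -0.003], [-0.009, -0.01, 2.997]] j [-0.02  0.63  0.28  1.49 -0.2   1.05  1.48]
```

```bash
for i in 1 2; do python3 -m inch '{"translation":[[0,0,0.25],[0,0,0.6],[0,0,0.9],[0,0,1]],"rot":[[0,0,0],[0,0,0],[0,0,0],[0,0,0]],"jaw":[10,10,10,10]}' | grep -E 'ee_pos|width'; done
python3 -m inch '{"translation":[[0,0,0.2],[0,0.1,0.4],[-0.1,0.2,0.45]],"rot":[[0,0,0],[0,0,0],[0,0,0]],"jaw":[10,10,10]}'
for i in 1 2 3 4; do python3 -m inch '{"translation":[[-0.2,0.32,0],[-0.38,0.64,0],[-0.52,0.87,0]],"rot":[[0,0,0],[0,0,0],[0,0,0]],"jaw":[10,10,10]}' | grep -E 'ee_pos|width'; done
python3 st.py .5216 .3427 .045 67
```

```text
ee_pos: [0.6687, -0.1662, 0.1439]
width: 0.0246
ee_pos: [0.6694, -0.1666, 0.2465]
width: 0.0248
time: 15.15
ee_pos: [0.6601, -0.1464, 0.2915]
eef_rot: [0.198, 0.98, 0.004, 0.006]
ft_force: [-0.5, 0.6, -1.0]
width: 0.0251
ee_pos: [0.6067, -0.057, 0.2895]
width: 0.0244
ee_pos: [0.553, 0.0325, 0.2876]
width: 0.0246
ee_pos: [0.4991, 0.1218, 0.2859]
width: 0.024
ee_pos: [0.4452, 0.2108, 0.2842]
width: 0.0246
t 16.35 shift [ 0.764  1.319 -2.392] rot [[-0.004, 0.004, -0.011], [-0.006, -0.007, 2.989]] j [-0.56  0.01  0.02  1.73 -0.    1.4   0.65]
```

```bash
for i in 1 2; do python3 -m inch '{"translation":[[0.15,0.3,0],[0.3,0.55,0],[0.38,0.66,0],[0.38,0.66,0]],"rot":[[0,0,0],[0,0,0],[0,0,-0.01],[0,0,-0.01]],"jaw":[10,10,10,10]}' | grep -E 'ee_pos|width'; done
for i in 1 2; do python3 -m inch '{"translation":[[0,0,-0.3],[0,0,-0.6],[0,0,-0.9],[0,0,-1]],"rot":[[0,0,0],[0,0,0],[0,0,0],[0,0,0]],"jaw":[10,10,10,10]}' | grep -E 'ee_pos|width|ft'; done
python3 st.py .5216 .3427 .0445 67
```

```text
ee_pos: [0.4827, 0.2781, 0.2817]
width: 0.0247
ee_pos: [0.5205, 0.3445, 0.2798]
width: 0.0248
ee_pos: [0.5188, 0.3419, 0.1763]
ft_force: [-0.8, -1.2, -2.1]
width: 0.0244
ee_pos: [0.5176, 0.3401, 0.0741]
ft_force: [-0.2, -0.3, -1.0]
width: 0.0243
t 17.95 shift [ 0.04   0.026 -0.296] rot [[0.004, -0.008, 0.007], [-0.013, -0.007, -2.992]] j [-0.64  0.46 -0.02  1.64  0.01  1.05  0.5 ]
```

```bash
python3 -m inch '{"translation":[[0.03,0.02,-0.1],[0.04,0.026,-0.2],[0.04,0.026,-0.26],[0.04,0.026,-0.29],[0.04,0.026,-0.31],[0.04,0.026,-0.31]],"rot":[[0.004,-0.008,0],[0.004,-0.008,0],[0.004,-0.008,0],[0.004,-0.008,0],[0.004,-0.008,0],[0.004,-0.008,0]],"jaw":[10,10,10,10,10,10]}'
python3 -m inch '{"translation":[[0,0,0],[0,0,0],[0,0,0],[0,0,0]],"rot":[[0,0,0],[0,0,0],[0,0,0],[0,0,0]],"jaw":[20,36,45,45]}'
for i in 1 2; do python3 -m inch '{"translation":[[0,0,0.2],[0,0,0.5],[0,0,0.9],[0,0,1]],"rot":[[0,0,0],[0,0,0],[0,0,0],[0,0,0]],"jaw":[45,45,45,45]}' | grep -E 'ee_pos|ft'; done
python3 - <<'E'
from h import *
s=r.read_state();im=eyes.camera('wrist');cv2.imwrite('pics/w4.png',im);print(s['time'],s['ee_pos'])
E
python3 st.py .568 -.2268 .25 150
```

```text
time: 18.55
ee_pos: [0.5219, 0.343, 0.0436]
eef_rot: [0.203, 0.979, 0.0, 0.0]
ft_force: [0.7, 0.1, -0.7]
width: 0.0242
time: 18.95
ee_pos: [0.522, 0.3431, 0.0439]
eef_rot: [0.203, 0.979, 0.0, 0.0]
ft_force: [-0.6, -0.1, 0.3]
width: 0.0402
ee_pos: [0.5237, 0.3443, 0.1487]
ft_force: [0.2, 0.9, 1.2]
ee_pos: [0.525, 0.3452, 0.2533]
ft_force: [0.1, 0.2, 0.7]
19.75 [0.52498667 0.34522981 0.25334919]
t 19.8 shift [ 0.43 -5.72 -0.03] rot [[-0.014, 0.003, 1.391], [0.003, 0.014, -1.609]] j [-0.64  0.32 -0.01  1.44  0.    1.37  0.5 ]
```

View pics/w4.png

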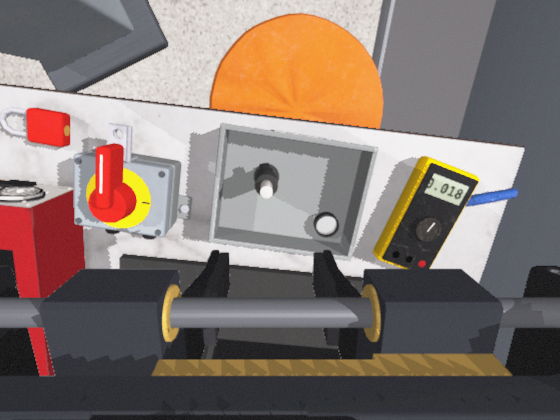

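Post holder stands upright at about (266,180) in the grey tray, with the lens ring untouched at (326,225) and the handle still over the hasp. Slides next.

```bash
python3 -m inch '{"translation":[[-0.2,-0.4,0.2],[-0.4,-0.8,0.3],[-0.5,-1,0.3]],"rot":[[0,0,0],[0,0,0],[0,0,0]],"jaw":[50,50,50]}' | grep ee_pos
python3 -m inch '{"translation":[[0,-0.4,0],[0.1,-0.8,0],[0.1,-1,0]],"rot":[[0,0,-0.13],[0,0,-0.26],[0,0,-0.35]],"jaw":[50,50,50]}' | grep ee_pos
for i in 1 2 3; do python3 -m inch '{"translation":[[0.15,-0.4,0],[0.3,-0.8,0],[0.4,-1,0]],"rot":[[0,0,-0.1],[0,0,-0.2],[0,0,-0.26]],"jaw":[50,50,50]}' | grep ee_pos; done
python3 st.py .641 -.291 .2 -3
```

```text
ee_pos: [0.4746, 0.2423, 0.2835]
ee_pos: [0.485, 0.1382, 0.2824]
ee_pos: [0.5253, 0.0341, 0.2814]
ee_pos: [0.5655, -0.0696, 0.2803]
ee_pos: [0.6056, -0.1727, 0.2791]
t 21.3 shift [ 0.354 -1.183 -0.791] rot [[0.011, 0.006, 0.003], [0.009, -0.018, -2.996]] j [-0.13  0.33  0.43  1.41 -0.13  1.43  0.24]
```

```bash
python3 -m inch '{"translation":[[0.15,-0.4,-0.1],[0.3,-0.8,-0.2],[0.34,-1,-0.4],[0.34,-1,-0.6]],"rot":[[0.01,0.006,0],[0.01,0.006,0],[0.01,0.006,0],[0.01,0.006,0]],"jaw":[54,54,54,54]}'
python3 -m inch '{"translation":[[0,-0.15,-0.3],[0,-0.15,-0.6],[0,-0.15,-0.9],[0,-0.15,-1],[0,-0.15,-1],[0,-0.15,-1]],"rot":[[0,0,0],[0,0,0],[0,0,0],[0,0,0],[0,0,0],[0,0,0]],"jaw":[54,54,54,54,54,54]}'
python3 st.py .641 -.291 .016 -3
```

```text
time: 21.7
ee_pos: [0.6391, -0.2761, 0.2166]
eef_rot: [0.728, 0.686, -0.002, 0.0]
ft_force: [-0.1, 0.3, -0.3]
width: 0.054
time: 22.3
ee_pos: [0.6399, -0.2909, 0.1178]
eef_rot: [0.728, 0.686, -0.001, 0.001]
ft_force: [0.2, -0.5, 0.8]
width: 0.0539
t 22.3 shift [ 1.100e-02 -1.000e-03 -1.018e+00] rot [[0.003, -0.001, 0.007], [-0.002, -0.004, -2.993]] j [ 0.07  0.61  0.43  1.38 -0.25  1.21  0.46]
```

```bash
python3 -m inch '{"translation":[[0.01,0,-0.3],[0.01,0,-0.6],[0.01,0,-0.85],[0.01,0,-1],[0.01,0,-1]],"rot":[[0,0,0],[0,0,0],[0,0,0],[0,0,0],[0,0,0]],"jaw":[54,54,54,54,54]}'
python3 -m inch '{"translation":[[0,0,0],[0,0,0],[0,0,0],[0,0,0],[0,0,0]],"rot":[[0,0,0],[0,0,0],[0,0,0],[0,0,0],[0,0,0]],"jaw":[15,15,15,15,15]}' 20
python3 -m inch '{"translation":[[0,0,0.2],[0,0,0.5],[0,0,0.9],[0,0,1],[0,0,1]],"rot":[[0,0,0],[0,0,0],[0,0,0],[0,0,0],[0,0,0]],"jaw":[15,15,15,15,15]}'
python3 -c "
import numpy as np
C=np.array([.5208,-.3904]);ex=np.array([.866,-.5]);ey=np.array([.5,.866])
print('S',C-.015*ex-.02*ey,'B',C+.037*ex-.008*ey)"
python3 st.py .4978 -.4002 .02 -30
```

```text
time: 22.8
ee_pos: [0.6405, -0.2905, 0.017]
eef_rot: [0.728, 0.686, -0.002, -0.0]
ft_force: [-0.2, 0.1, -0.5]
width: 0.0539
time: 23.3
ee_pos: [0.6411, -0.2909, 0.0182]
eef_rot: [0.728, 0.686, -0.001, 0.001]
ft_force: [-1.2, 0.7, 6.2]
width: 0.0336
time: 23.8
ee_pos: [0.6422, -0.2914, 0.1205]
eef_rot: [0.728, 0.686, -0.0, 0.002]
ft_force: [-0.0, 0.5, -2.1]
width: 0.034
S [ 0.49781 -0.40022] B [ 0.548842 -0.415828]
t 23.8 shift [-1.444 -1.088 -1.005] rot [[0.004, 0.001, -0.443], [-0.002, 0.006, 2.557]] j [ 0.07  0.61  0.43  1.38 -0.25  1.21  0.46]
```

```bash
python3 -m inch '{"translation":[[-0.25,-0.2,0],[-0.5,-0.4,0],[-0.72,-0.54,0]],"rot":[[0,0,-0.1],[0,0,-0.2],[0,0,-0.3]],"jaw":[15,15,15]}'
python3 -m inch '{"translation":[[-0.25,-0.2,0],[-0.5,-0.4,0],[-0.72,-0.54,0],[-0.72,-0.54,0],[-0.72,-0.54,0]],"rot":[[0,0,-0.1],[0,0,-0.14],[0,0,-0.14],[0,0,-0.14],[0,0,-0.14]],"jaw":[15,15,15,15,15]}'
python3 st.py .4978 -.4002 .022 -30
python3 - <<'E'
from h import *
im=eyes.camera('wrist');cv2.imwrite('pics/w5.png',im)
E
```

```text
time: 24.1
ee_pos: [0.5677, -0.3464, 0.1185]
eef_rot: [0.828, 0.561, -0.002, 0.001]
ft_force: [0.1, -0.6, -1.5]
width: 0.0338
time: 24.6
ee_pos: [0.4948, -0.4007, 0.1177]
eef_rot: [0.867, 0.499, -0.002, 0.001]
ft_force: [0.8, 1.1, -0.9]
width: 0.0338
t 24.6 shift [ 0.03   0.005 -0.957] rot [[0.003, -0.003, 0.002], [-0.004, -0.005, -2.998]] j [ 0.18  0.49  0.57  1.59 -0.28  1.15  0.28]
```

View pics/w5.png

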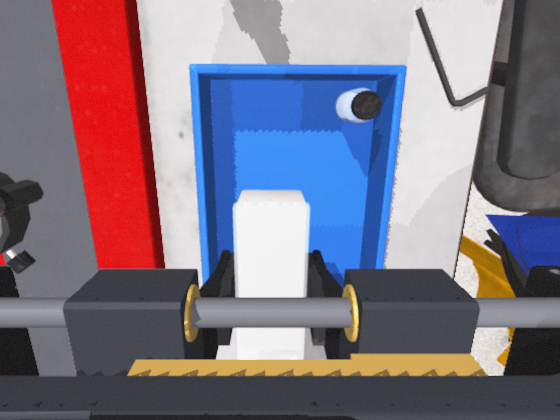

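The box hangs square to the tray, centred about (270,270), clear of walls and vial. Lower and release.

```bash
python3 -m inch '{"translation":[[0.03,0,-0.25],[0.03,0,-0.5],[0.03,0,-0.7],[0.03,0,-0.85],[0.03,0,-0.92],[0.03,0,-0.95],[0.03,0,-0.96],[0.03,0,-0.96]],"rot":[[0,0,0],[0,0,0],[0,0,0],[0,0,0],[0,0,0],[0,0,0],[0,0,0],[0,0,0]],"jaw":[15,15,15,15,15,15,15,15]}'
python3 st.py .4978 -.4002 .021 -30
```

```text
time: 25.45
ee_pos: [0.4994, -0.4002, 0.0226]
eef_rot: [0.866, 0.5, -0.002, 0.001]
ft_force: [-0.5, -0.3, -1.7]
width: 0.0338
t 25.45 shift [-0.016 -0.    -0.016] rot [[0.003, -0.001, 0.0], [-0.002, -0.005, -3.0]] j [ 0.21  0.6   0.52  1.65 -0.34  0.98  0.32]
```

```bash
python3 -m inch '{"translation":[[0,0,-0.02],[0,0,-0.03],[0,0,-0.03]],"rot":[[0,0,0],[0,0,0],[0,0,0]],"jaw":[15,15,15]}'
python3 -m inch '{"translation":[[0,0,0],[0,0,0],[0,0,0],[0,0,0],[0,0,0]],"rot":[[0,0,0],[0,0,0],[0,0,0],[0,0,0],[0,0,0]],"jaw":[38,42,46,46,46]}'
for i in 1 2; do python3 -m inch '{"translation":[[0,0,0.15],[0,0,0.5],[0,0,0.9],[0,0,1]],"rot":[[0,0,0],[0,0,0],[0,0,0],[0,0,0]],"jaw":[46,46,46,46]}' | grep -E 'ee_pos|ft'; done
python3 st.py .568 -.227 .22 30
```

```text
time: 25.75
ee_pos: [0.4999, -0.4006, 0.0212]
eef_rot: [0.866, 0.5, -0.001, 0.002]
ft_force: [-2.2, 2.4, 9.6]
width: 0.034
time: 26.25
ee_pos: [0.4999, -0.4005, 0.0211]
eef_rot: [0.866, 0.5, -0.001, 0.002]
ft_force: [-0.1, -0.0, 0.4]
width: 0.0457
ee_pos: [0.5014, -0.4024, 0.1268]
ft_force: [-0.7, 0.5, 0.0]
ee_pos: [0.5022, -0.4038, 0.2321]
ft_force: [0.2, 0.3, -0.5]
t 27.05 shift [ 0.658  1.768 -0.121] rot [[0.004, 0.015, 1.002], [0.018, -0.005, -1.998]] j [ 0.15  0.4   0.61  1.45 -0.23  1.34  0.25]
```

```bash
python3 -m inch '{"translation":[[0.15,0.35,0],[0.25,0.7,0],[0.33,0.89,0],[0.33,0.89,0]],"rot":[[0,0,0.13],[0,0,0.26],[0,0,0.39],[0,0,0.5]],"jaw":[56,56,56,56]}' 12 | grep ee_pos
python3 -m inch '{"translation":[[0.15,0.35,0],[0.25,0.7,0],[0.33,0.88,-0.12],[0.33,0.88,-0.3],[0.33,0.88,-0.5],[0.33,0.88,-0.5]],"rot":[[0,0,0.13],[0,0,0.26],[0,0,0.39],[0,0,0.5],[0,0,0.5],[0,0,0.5]],"jaw":[56,56,56,56,56,56]}' | grep ee_pos
python3 st.py .568 -.227 .037 30
python3 - <<'E'
from h import *
s=r.read_state();im=eyes.camera('wrist');cv2.imwrite('pics/w6.png',im);c=wcal(s)
print([proj(c,np.array([.568,-.227,z])).round(1) for z in(0,.066,.099)])
E
```

```text
ee_pos: [0.5372, -0.3105, 0.232]
ee_pos: [0.5686, -0.2219, 0.1795]
t 28.05 shift [-0.006 -0.051 -1.425] rot [[-0.007, 0.01, -0.009], [-0.015, -0.011, 2.991]] j [ 0.01  0.34  0.36  1.6  -0.14  1.22  0.93]
[array([266. , 197.2]), array([265.9, 216.9]), array([265.8, 230.5])]
```

View pics/w6.png

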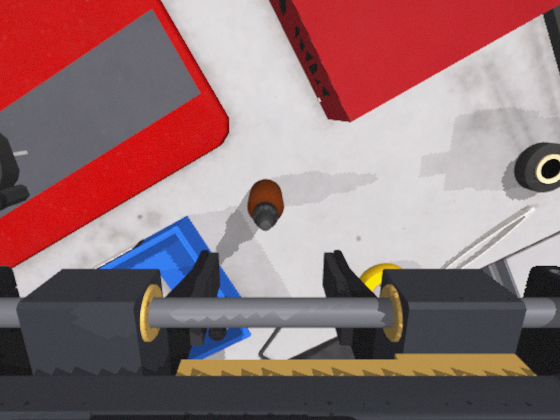

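Bottle at (265,205), where predicted, between the fingers. I grip slightly higher so the 99 mm bulb clears the gripper body.

```bash
python3 -m inch '{"translation":[[0,-0.05,-0.3],[0,-0.05,-0.6],[0,-0.05,-0.9],[0,-0.05,-0.93],[0,-0.05,-0.93]],"rot":[[-0.007,0.01,0],[-0.007,0.01,0],[-0.007,0.01,0],[-0.007,0.01,0],[-0.007,0.01,0]],"jaw":[56,56,56,56,56]}' | grep -E 'ee_pos|ft'
python3 -m inch '{"translation":[[0,0,-0.2],[0,0,-0.35],[0,0,-0.41],[0,0,-0.41]],"rot":[[0,0,0],[0,0,0],[0,0,0],[0,0,0]],"jaw":[56,56,56,56]}' | grep -E 'ee_pos|ft'
python3 -m inch '{"translation":[[0,0,0],[0,0,0],[0,0,0],[0,0,0],[0,0,0],[0,0,0]],"rot":[[0,0,0],[0,0,0],[0,0,0],[0,0,0],[0,0,0],[0,0,0]],"jaw":[20,20,20,20,20,20]}' 12
python3 st.py .5488 -.4158 .051 60
```

```text
ee_pos: [0.5695, -0.2277, 0.0892]
ft_force: [-0.9, 0.6, -0.2]
ee_pos: [0.5693, -0.2276, 0.0481]
ft_force: [-0.0, -0.9, 0.1]
time: 29.6
ee_pos: [0.5695, -0.2277, 0.0484]
eef_rot: [0.496, 0.868, 0.0, 0.001]
ft_force: [-0.3, 0.3, 3.2]
width: 0.032
t 29.6 shift [-0.207 -1.881  0.026] rot [[0.0, 0.002, 0.492], [0.002, -0.0, -2.508]] j [ 0.04  0.48  0.34  1.7  -0.18  0.99  0.97]
```

```bash
python3 -m inch '{"translation":[[0,0,0.2],[0,0,0.5],[0,0,0.9],[0,0,0.9]],"rot":[[0,0,0],[0,0,0],[0,0,0],[0,0,0]],"jaw":[20,20,20,20]}' | grep -E 'ee_pos|ft|wid'
for i in 1 2; do python3 -m inch '{"translation":[[-0.05,-0.3,0],[-0.1,-0.6,0],[-0.1,-0.85,0],[-0.1,-0.94,0]],"rot":[[0,0,0.08],[0,0,0.16],[0,0,0.25],[0,0,0.25]],"jaw":[20,20,20,20]}' | grep -E 'ee_pos|ft|wid'; done
python3 -m inch '{"translation":[[0,0,0],[0,0,0]],"rot":[[0,0,0],[0,0,0]],"jaw":[20,20]}' | grep ee_pos
python3 st.py .5488 -.4158 .0515 60
```

```text
ee_pos: [0.5721, -0.2289, 0.1439]
ft_force: [0.1, -0.5, 0.4]
width: 0.0318
ee_pos: [0.5607, -0.3261, 0.1433]
ft_force: [0.0, 0.8, -0.6]
width: 0.0321
ee_pos: [0.5495, -0.4223, 0.1426]
ft_force: [0.1, 0.0, -0.5]
width: 0.0321
ee_pos: [0.55, -0.4209, 0.142]
t 31.0 shift [-0.012  0.051 -0.905] rot [[-0.001, 0.007, -0.003], [-0.011, -0.002, 2.997]] j [ 0.37  0.54  0.32  1.39 -0.18  1.23  1.76]
```

```bash
python3 -m inch '{"translation":[[-0.01,0.05,-0.25],[-0.01,0.05,-0.5],[-0.01,0.05,-0.7],[-0.01,0.05,-0.8],[-0.01,0.05,-0.86],[-0.01,0.05,-0.9],[-0.01,0.05,-0.9]],"rot":[[0,0.007,0],[0,0.007,0],[0,0.007,0],[0,0.007,0],[0,0.007,0],[0,0.007,0],[0,0.007,0]],"jaw":[20,20,20,20,20,20,20]}'
python3 st.py .5488 -.4158 .0515 60
python3 - <<'E'
from h import *
im=eyes.camera('wrist');cv2.imwrite('pics/w7.png',im)
E
```

```text
time: 31.7
ee_pos: [0.5492, -0.4157, 0.0523]
eef_rot: [0.257, 0.966, 0.001, 0.0]
ft_force: [-0.5, -0.2, 0.2]
width: 0.032
t 31.7 shift [-0.004 -0.001 -0.008] rot [[-0.001, 0.0, -0.003], [-0.001, -0.002, 2.997]] j [ 0.37  0.62  0.3   1.47 -0.2   1.08  1.76]
```

View pics/w7.png

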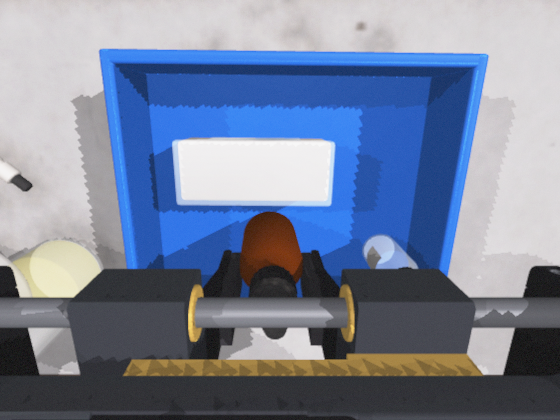

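Slide box flat at (253,170). The bottle just above the floor at (270,250) is clear of the box, and the vial stands at (385,250).

```bash
python3 -m inch '{"translation":[[0,0,-0.01],[0,0,-0.025],[0,0,-0.025]],"rot":[[0,0,0],[0,0,0],[0,0,0]],"jaw":[20,20,20]}'
python3 -m inch '{"translation":[[0,0,0],[0,0,0],[0,0,0],[0,0,0],[0,0,0]],"rot":[[0,0,0],[0,0,0],[0,0,0],[0,0,0],[0,0,0]],"jaw":[36,42,48,48,48]}'
for i in 1 2; do python3 -m inch '{"translation":[[0,0,0.15],[0,0,0.5],[0,0,0.9],[0,0,1]],"rot":[[0,0,0],[0,0,0],[0,0,0],[0,0,0]],"jaw":[48,48,48,48]}' | grep -E 'ee_pos|ft'; done
python3 -m inch '{"translation":[[0,0.2,0.3],[0,0.2,0.6],[0,0.2,0.6],[0,0.2,0.6]],"rot":[[0,0,0],[0,0,0],[0,0,0],[0,0,0]],"jaw":[48,48,48,48]}'
python3 - <<'E'
from h import *
w=eyes.camera('wrist');t=eyes.camera('top');cv2.imwrite('pics/t8.png',t)
a=cv2.resize(w[:280],(560,280));b=cv2.resize(t[165:275,110:240],(520,440),interpolation=cv2.INTER_CUBIC)[:300]
b=cv2.copyMakeBorder(b,0,0,0,40,cv2.BORDER_CONSTANT);cv2.imwrite('pics/f8.png',np.vstack([a,b]))
E
```

```text
time: 32.05
ee_pos: [0.5499, -0.4166, 0.0513]
eef_rot: [0.258, 0.966, 0.0, 0.001]
ft_force: [0.1, -0.9, 4.7]
width: 0.0318
time: 32.55
ee_pos: [0.5498, -0.4165, 0.0512]
eef_rot: [0.258, 0.966, 0.0, 0.001]
ft_force: [0.3, 0.8, 0.3]
width: 0.0474
ee_pos: [0.5515, -0.4182, 0.1577]
ft_force: [0.6, -0.4, 0.2]
ee_pos: [0.5524, -0.4193, 0.2639]
ft_force: [-0.0, -0.8, -0.3]
time: 33.75
ee_pos: [0.5524, -0.3995, 0.3247]
eef_rot: [0.258, 0.966, -0.002, 0.009]
ft_force: [0.7, 0.1, -0.5]
width: 0.0482
```

View pics/f8.png

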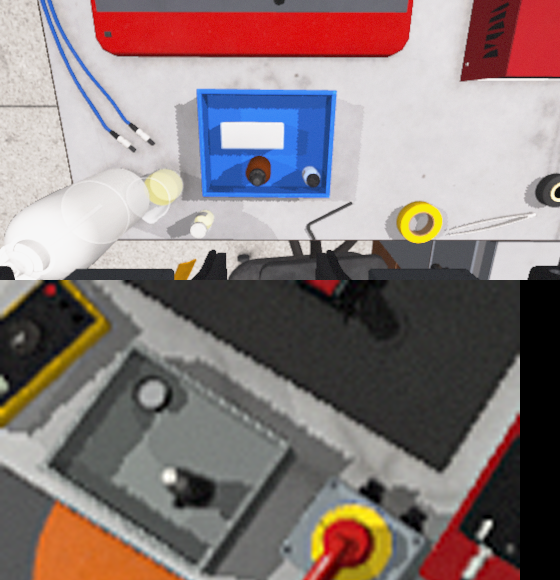

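Everything is in place: bottle upright at (258,170), box flat at (252,135), vial standing at (312,177), post upright in the grey tray, and the handle swung over to the hasp side. Handing in.

```bash
python3 -c "
from bench import r
print(r.close_job())"
```

```text
the job is handed in; nothing more can be done
None
```

I swung the isolator to off first and then cleared the bench. The job was handed in at about 34 s of the 72 s allowed; the hand-in gives no verdict.

- **Isolator:** the handle turned about 72° until it met its stop, where the force rose to about 22 N and it stopped moving. A close picture afterwards showed the two holes lined up. I measured the hole at (0.411, 0.232), within about 1 mm of where I had measured the hasp hole before the turn. The camera calibration is only good to about 2 mm.
- **Post holder:** standing upright in the grey tray, clear of the lens tube.
- **Slide box:** lying flat in the blue tray. I felt it touch the floor at about 10 N before letting go.
- **Bottle:** standing upright in the blue tray beside the box. It touched the floor at about 5 N before I let go.

The last pictures show all three things in place, the vial standing, and the gripper open and clear above the bench. The tape and the lens tube look undisturbed. The padlock was outside the last crop, but it lay undisturbed in a picture taken after the isolator move. The beaker was beside the wash bottle, and no move came near it.

One misstep: I first turned the wrist the wrong way and the last joint came close to its limit (-2.58 of -2.6). I turned it back, which cost about 1.5 s, and nothing was touched. No check failed.

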